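# Free the left-hand lever nut of twin mixer drives and complete the kit

## Task

Two look-alike mixer drives each have a lever nut over a blue cover, and only one nut has a left-hand thread: find out which by gently trying, first counter-clockwise as an ordinary nut would loosen, then clockwise, never forcing a lever against its stop; swing the left-hand one clockwise well past a quarter turn and leave it there. Then lift the cover it freed into the yellow kit tray, flat on the floor of the tray, and add the one missing spare from the bare bench, so that the tray holds just one cover, one bracket and one shaft, the part already in it included. If you turned the other drive's lever, put it back over its cover, and leave that cover, the duplicate spare, the part in the red reject dish and everything else where they are.

Things in the scene. Friction and masses are not known exactly. Their poses are not given: they have to be found in the camera images.
- unit_a: drive A: round white drive head fixed to the bench, 140 mm across, 45 mm high; origin on the bench under its upright spindle, x towards its cover (grey box, 28 mm high, to -93 mm on the -x side). The two heads look alike and stand in either order. Lever hub 30 mm across, top at 92 mm. Cover at x = 40 mm in a ring 52 mm across, its rim 4 mm above the head's top
- lever_a (a joint): drive A: angle of its lever nut, rad: + is counter-clockwise from above, 0 has the bar over the cover (head's +x). Starts within 0.03 of 0, about 0.1 rad short of a stop (it gives about 0.02 rad when pushed firmly) in the tightening direction; the loosening way it turns on with 0.12 N m drag, stays where left, and stops at 2.0 rad. Thread hand not marked: exactly one of the two levers is left-hand
- grip_a (a point): drive A: middle of its lever's orange grip, 78 mm from the spindle axis, 75 mm above the bench. The lever is a straight level bar 14 to 16 mm wide, 68 to 82 mm above the bench, reaching 97 mm from the axis; the orange is the outer 42 mm. x points outward along the bar. Below the orange grip it is free down to the top of the head
- cover_a_mid (a point): drive A: centre of its loose blue cover, a disc 40 mm across and 20 mm high with a white dot on top, 50 g; at the start it stands in its ring, 45 to 65 mm above the bench, 3 mm below the lever's bar, so it cannot be lifted out until the lever is swung away
- unit_b: drive B: round white drive head fixed to the bench, 140 mm across, 45 mm high; origin on the bench under its upright spindle, x towards its cover (grey box, 28 mm high, to -93 mm on the -x side). The two heads look alike and stand in either order. Lever hub 30 mm across, top at 92 mm. Cover at x = 40 mm in a ring 52 mm across, its rim 4 mm above the head's top
- lever_b (a joint): drive B: angle of its lever nut, rad: + is counter-clockwise from above, 0 has the bar over the cover (head's +x). Starts within 0.03 of 0, about 0.1 rad short of a stop (it gives about 0.02 rad when pushed firmly) in the tightening direction; the loosening way it turns on with 0.12 N m drag, stays where left, and stops at 2.0 rad. Thread hand not marked: exactly one of the two levers is left-hand
- grip_b (a point): drive B: middle of its lever's orange grip, 78 mm from the spindle axis, 75 mm above the bench. The lever is a straight level bar 14 to 16 mm wide, 68 to 82 mm above the bench, reaching 97 mm from the axis; the orange is the outer 42 mm. x points outward along the bar. Below the orange grip it is free down to the top of the head
- cover_b_mid (a point): drive B: centre of its loose blue cover, a disc 40 mm across and 20 mm high with a white dot on top, 50 g; at the start it stands in its ring, 45 to 65 mm above the bench, 3 mm below the lever's bar, so it cannot be lifted out until the lever is swung away
- tray: yellow kit tray fixed to the bench, 130 (x) x 240 (y) mm, walls 4 mm thick and 26 mm high, floor 4 mm thick; origin at the centre of its underside. It starts with one spare, a bracket or a shaft, near its middle (within 15 mm); its two ends along y are free
- bracket_a_mid (a point): aluminium bracket, 60 g: foot 50 (x) x 34 (y) x 6 mm with an upright rib 34 (x) x 10 (y) mm in its middle, 36 mm high in all; this point is its centre, 18 mm above its underside; hold it by the rib. This one starts on the bare bench
- shaft_a_mid (a point): brass shaft, 60 g, lying along its x: rod 14 mm thick and 74 mm long with two square collars 18 mm across, 10 mm long, centred 24 mm either side of the middle; this point is its centre, 9 mm above its underside; hold it across the middle, between the collars (38 mm free). This one starts on the bare bench
- bracket_b_mid (a point): aluminium bracket, 60 g: foot 50 (x) x 34 (y) x 6 mm with an upright rib 34 (x) x 10 (y) mm in its middle, 36 mm high in all; this point is its centre, 18 mm above its underside; hold it by the rib. This one starts either in the kit tray or in the red reject dish
- shaft_b_mid (a point): brass shaft, 60 g, lying along its x: rod 14 mm thick and 74 mm long with two square collars 18 mm across, 10 mm long, centred 24 mm either side of the middle; this point is its centre, 9 mm above its underside; hold it across the middle, between the collars (38 mm free). This one starts in whichever of kit tray and red reject dish the other does not
- dish: red reject dish fixed to the bench, 110 x 120 mm and 22 mm high, floor 4 mm thick; origin at the centre of its underside; what lies in it is not for use
- plate: bystander: clear well plate 86 x 128 x 14 mm lying on the bench, origin under its centre
- wash: bystander: white bottle with blue cap, 68 mm across and 120 mm high, origin under its centre
- timer: bystander: black timer 60 x 75 x 16 mm, origin under its centre
- jar: bystander: amber jar with black cap, 54 mm across and 70 mm high, origin under its centre
Mind the look-alikes: they are no part of the job. What is shaped like the part that bears cover_a_mid but brown, green or pink is not meant.

How it is judged:
By the outcome, as a careful person would: the job done as asked, in the order asked, and still so for the second after the job is handed in, with the robot touching nothing.
It also fails if it takes over 72 s, if anything falls off the work surface, if the arm or the gripper's body presses on something with over 40 N, if the wrist force passes 120 N, or if a joint passes its speed limit or range.

## Robot

A 6-joint arm with a two-finger parallel gripper is mounted at the origin on the work surface. World frame = base frame: x ahead of the robot, y to its left, z up, the work surface at z = 0. Lengths are in m, angles in rad, forces in N, time in s.
With the tool pointing down it reaches from about 0.4 to 0.825 m from the base axis. Payload 7 kg.
Tool frame: the origin (TCP) lies at the very end of the fingers, on their centre line; the grasp point (between the pads) lies 19 mm behind it (arm.pinch_z is the z of the grasp point in the tool frame, in m); z points along the fingers, y is the direction in which the jaws open and shut (so a half turn about z gives the same grasp; the last joint's range is limited). The gripper opens to 88 mm and grips with 3 to 60 N. Pads are 19 mm wide; open, the fingers measure 130 mm over their backs; the gripper's body (78 mm by 193 mm) begins 47 mm behind the grasp point.
Start: joints at [-0.89, 0.359, 0.012, 0, -1.224, -0.288], TCP at [0.258, -0.624, 0.227] pointing down, gripper open.
Joint ranges: [-3.07, 3.07], [-1.43, 2.12], [-1.02, 1.25], [-3.03, 1.67], [-3.05, -0], [-3.03, 3.03]. Speed limits (rad/s): [2.39, 2.39, 3.01, 3.14, 3.14, 3.14].

## Interface

Orientations are given as [roll, pitch, yaw] about the fixed x, y, z axes, in that order (R = Rz(yaw) Ry(pitch) Rx(roll)).
In Python, from station import arm gives the robot as it stands.
- The arm moves only by the tool drive_tool, never from a script. Its argument "targets" is a list of rows, each a list of 6 numbers: the shift along the world's x, y, z in units of 0.04 m (1.0 is 0.04 m), then the turn, a rotation vector about the world's x, y, z in units of 6 degrees (1.0 is 6 degrees). In form: [[x, y, z, wx, wy, wz], ...]. A call has 1 to 5 rows; each row shifts and turns the commanded pose from where the row before left it; what a row does not reach is not made up. A row lasts 1/8 s, in which the tool goes at most 62.5 mm and 10.7 degrees, less where a joint would pass 70% of its speed; a pose out of reach is approached as far as the arm can. A call with a number of a shift or a turn outside -1 to 1 is refused whole. A call with a gripper value outside its range is refused whole. "claw" is the opening, from 0 (shut) to 1 (fully open), set as the call begins (left out, the last holds). The fingers move at their own pace and stop on an object; "newtons" is the grip in N (left out, the last holds). Time passes only in rows, so rows that do not move let the fingers close. It gives the time, the measured TCP pose, the force and the opening at its end, in the units of the state.
- arm.get_state(): the state, without advancing time (a new reading comes with each control period).
- arm.grab_frame(name): name is "scene" or "top" or "wrist"; returns (picture, depth): 420x560x3 uint8, red, green, blue; 420x560 float32, m along the optical axis (not along the pixel's ray), 0 where there is no reading.
- arm.get_calibration(name): a dict with "mtx" (3x3 intrinsics, pixels), "origin" and "rotation" of the camera in the world. Camera axes: x right, y up, looking along -z (the intrinsics and any distortion apply to the point x, -y, -z); pixel columns grow to the right and rows downward; lengths in m; the calibration is good to about 2 mm. A picture is of the moment at which its call begins: read the wrist's pose just before it. get_calibration takes no time and is no camera call; for the wrist camera it gives the pose at the moment of the call.
- arm.job_done(): hands the job in, once; it reports no verdict.
Trained networks look in the newest picture that a camera, given by its name, has taken for a name from the list of things; names that differ only in an ending like _2 or _b are one class to them, and where a whole thing is asked for, a point or a joint stands for the part that bears it (a point fixed in the world has none). Each returns a list of dicts, best first, with "score" (0 to 1); they miss things now and then, are a little off and sometimes report something else, mostly with a low value. They report only what shows in the picture. A call takes as long as a camera call. They do not tell look-alikes from the thing itself.
- arm.search_frame(target, camera): "point" ([x, y, z] in m, in the coordinates of the camera as it stood for that picture, good to about 4 mm: the middle of the surface that is visible of it).
- arm.cut_out(target, camera): "pixels" (420x560 bool, what is visible of it).
- arm.landmark_of(target, camera): "point" ([x, y, z] in m, in the coordinates of the camera as it stood for that picture, good to about 4 mm: a listed point, or the origin of a listed thing).
The state is a dict: "t": time; "q": joint angles; "qd": joint speeds; "joint_efforts": joint torques, N m; "eef_pos": TCP position; "ee_rot": TCP orientation; "force": force on the tool from outside, world axes, zero at the start; "moment": the same for the moment, N m; "width": finger opening in m.
Only numpy, scipy, OpenCV 4.12 (cv2) and the standard library are available. Lean on these libraries where they do the work, as an engineer would, in place of code of your own. Each camera call takes 0.05 s, during which the arm holds its last target. There are 200 camera calls.

## Working session

There is one attempt and no reset: what is moved stays moved. The work goes in short steps, Python scripts to look and compute and a tool call to move; the robot and the scene stay as the last step left them, time stands still between calls to the robot, and variables do not carry over. Pictures are saved under pics/ and viewed, about 8 in all and at most 12, crops included, and the job is handed in when it is done.

Besides the shell and the picture viewer there is one more tool, called after ">>>" as name(argument=value, ...) on one line, values as JSON. drive_tool: Moves the arm, as the interface text tells. Shifts and turns lie within -1 to 1; 1 stands for 0.04 m of shift or 6 degrees of turn. Its arguments: {"type":"object","properties":{"targets":{"type":"array"},"claw":{"type":"number"},"newtons":{"type":"number"}},"required":["targets"]}

```bash
mkdir -p pics; cat > h.py <<'E'
import numpy as np, cv2
from station import arm
def w(p,cam,cal=None):
    c=cal or arm.get_calibration(cam); return np.array(c["origin"])+np.array(c["rotation"])@np.array(p)
def find(names,cam,f='landmark_of',n=3):
    for t in names:
        for d in getattr(arm,f)(t,cam)[:n]:
            print(cam,t,round(d['score'],2),np.round(w(d['point'],cam),3))
def snap(cam,fn):
    im,d=arm.grab_frame(cam); cv2.imwrite('pics/'+fn,im[:,:,::-1]); np.save('pics/'+cam+'.npy',d); return im,d
def deproj(cam,u,v,d):
    c=arm.get_calibration(cam); K=np.array(c['mtx']); z=d[int(v),int(u)]
    return w([(u-K[0,2])/K[0,0]*z,-(v-K[1,2])/K[1,1]*z,-z],cam,c)
E
python3 - <<'E'
from h import *
print(arm.get_state())
snap('top','top1.png')
find(['unit_a','cover_a_mid','grip_a','tray','dish','bracket_a_mid','shaft_a_mid'],'top')
snap('scene','scene1.png')
print(arm.get_calibration('top'),arm.get_state()['t'])
E
```

```text
{'t': 0.0, 'q': array([-8.89926107e-01,  3.59416154e-01,  1.10697246e-02, -3.80021170e-04,
       -1.22406107e+00, -2.88054267e-01]), 'qd': array([ 0.00120882,  0.00088517,  0.00059868, -0.00149232, -0.00073816,
       -0.00229848]), 'joint_efforts': array([-5.29430527e-04, -5.82710767e+01,  2.93052489e+01,  6.99719936e+00,
        6.86201442e-03, -1.89696289e-04]), 'eef_pos': array([ 0.25816261, -0.62316565,  0.22560308]), 'ee_rot': array([ 3.13994637e+00, -1.15239701e-04, -2.74890604e+00]), 'force': array([ 0.96178305, -0.10006543, -0.04270485]), 'moment': array([-0.01034959,  0.02183353, -0.03411097]), 'width': 0.08782151979638508}
top unit_a 0.88 [2.071 1.57  2.587]
top unit_a 0.56 [2.113 1.612 2.629]
top cover_a_mid 0.61 [2.08  1.579 2.596]
top cover_a_mid 0.54 [2.037 1.536 2.553]
top cover_a_mid 0.5 [2.11  1.609 2.625]
top grip_a 0.93 [2.007 1.506 2.523]
top grip_a 0.6 [1.967 1.465 2.482]
top tray 0.63 [2.085 1.584 2.601]
top dish 0.88 [2.135 1.634 2.651]
top bracket_a_mid 0.53 [2.071 1.57  2.587]
top shaft_a_mid 0.5 [2.11  1.609 2.626]
top shaft_a_mid 0.49 [2.072 1.571 2.588]
{'mtx': array([[400.86208245,   0.        , 276.48478968],
       [  0.        , 400.86208245, 213.86429699],
       [  0.        ,   0.        ,   1.        ]]), 'origin': array([0.5064721 , 0.00544184, 1.0221885 ]), 'rotation': array([ 0.08257028,  0.00207132, -1.56188705])} 0.45
```

View pics/top1.png

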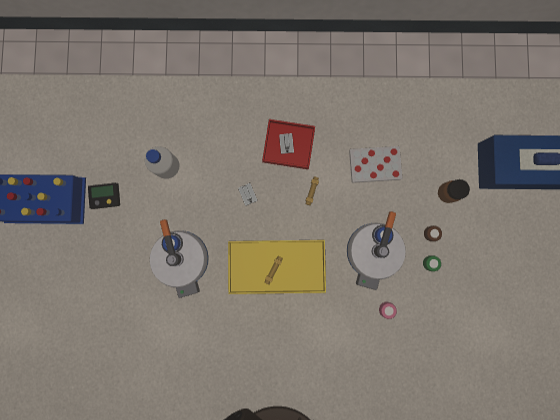

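View pics/scene1.png

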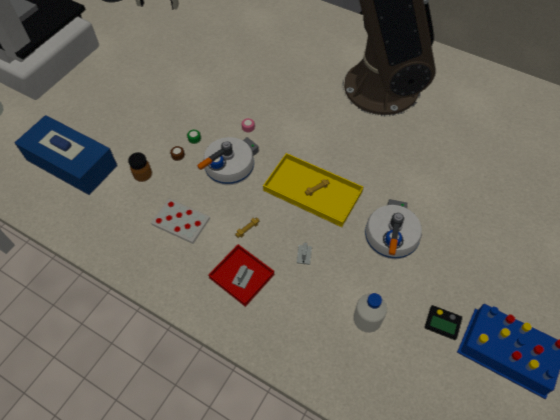

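The tray (278,266) already holds a shaft and the dish (288,144) a bracket. So the missing spare is the bracket on the bench at (248,193). The drives are at (179,259) and (376,250). Rotations are given as rpy, so I'll fix the helper.

```bash
sed -i 's/np.array(c\["rotation"\])@/R.from_euler("xyz",c["rotation"]).as_matrix()@/; 1a from scipy.spatial.transform import Rotation as R' h.py
python3 - <<'E'
from h import *
im,d=snap('top','top2.png')
find(['unit_a','cover_a_mid','grip_a','tray','bracket_a_mid','shaft_a_mid'],'top')
big=np.hstack([cv2.resize(im[205:305,110:250],None,fx=2.8,fy=2.8,interpolation=2),cv2.resize(im[200:300,320:460],None,fx=2.8,fy=2.8,interpolation=2)])
big2=cv2.resize(im[160:300,220:340],None,fx=2.8,fy=2.1,interpolation=2)
cv2.imwrite('pics/c.png',big[:,:,::-1])
# orange & blue masks
hsv=cv2.cvtColor(im,cv2.COLOR_RGB2HSV)
for nm,lo,hi in[('orange',(5,170,120),(16,255,255)),('yellow',(22,150,100),(32,255,255))]:
    m=cv2.inRange(hsv,lo,hi); n,l,s,c=cv2.connectedComponentsWithStats(m)
    for i in range(1,n):
        if s[i,4]>40:
            ys,xs=np.where(l==i); P=np.array([deproj('top',x,y,d) for x,y in zip(xs,ys)])
            r=cv2.minAreaRect(P[:,:2].astype(np.float32)*1000)
            print(nm,s[i],np.round(np.median(P,0),3),r)
# white heads: height 0.045
c=arm.get_calibration('top')
uu,vv=np.meshgrid(range(560),range(420));K=c['mtx']
P=np.stack([(uu-K[0,2])/K[0,0]*d,-(vv-K[1,2])/K[1,1]*d,-d],-1)@R.from_euler("xyz",c["rotation"]).as_matrix().T+c['origin']
m=((P[...,2]>.035)&(P[...,2]<.054)&(P[...,0]<.75)&(P[...,0]>.2)).astype(np.uint8)
n,l,s,_=cv2.connectedComponentsWithStats(m)
for i in range(1,n):
    if s[i,4]>800: print('head',cv2.minEnclosingCircle(P[l==i][:,:2].astype(np.float32)*1000))
m=((P[...,2]>.086)&(P[...,2]<.11)&(P[...,0]<.75)&(P[...,0]>.2)).astype(np.uint8)
n,l,s,_=cv2.connectedComponentsWithStats(m)
for i in range(1,n):
    if s[i,4]>30: print('hub',s[i],P[l==i].mean(0))
b=arm.cut_out('bracket_a_mid','top')
for k in b:
    Q=P[k['pixels']]; print('br',k['score'],Q.mean(0),cv2.minAreaRect(Q[:,:2].astype(np.float32)*1000))
print(c, arm.get_calibration('wrist'), arm.get_state()['t'])
E
```

```text
top unit_a 0.94 [0.476 0.252 0.001]
top unit_a 0.61 [ 0.504 -0.237  0.001]
top cover_a_mid 0.66 [0.551 0.268 0.076]
top cover_a_mid 0.65 [ 0.355 -0.266  0.011]
top cover_a_mid 0.62 [ 0.547 -0.391  0.004]
top grip_a 0.75 [ 0.575 -0.262  0.077]
top grip_a 0.62 [0.55  0.272 0.075]
top tray 0.72 [0.46  0.012 0.004]
top tray 0.24 [ 0.652 -0.08   0.01 ]
top bracket_a_mid 0.77 [0.644 0.082 0.023]
top bracket_a_mid 0.75 [ 0.475  0.253 -0.002]
top shaft_a_mid 0.54 [ 0.651 -0.08   0.01 ]Traceback (most recent call last):
  File "<stdin>", line 13, in <module>
  File "h.py", line 13, in deproj
    c=arm.get_calibration(cam); K=np.array(c['mtx']); z=d[int(v),int(u)]
ValueError: time passes only in moves, steps and waits
```

View pics/c.png

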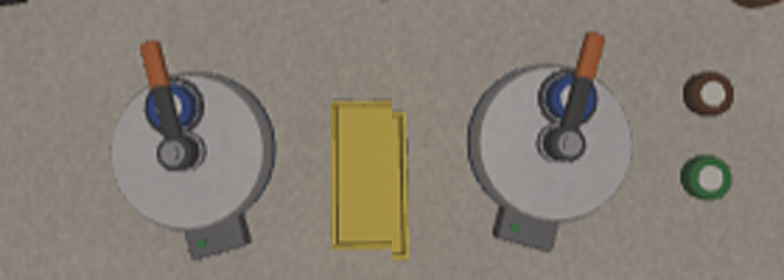

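Both levers lie over their covers, with blue showing on both sides of each bar. I'll get the geometry with vectorised code.

```bash
cat >> h.py <<'E'
def cloud(d,c):
    uu,vv=np.meshgrid(np.arange(560),np.arange(420));K=c['mtx']
    return np.stack([(uu-K[0,2])/K[0,0]*d,-(vv-K[1,2])/K[1,1]*d,-d],-1)@R.from_euler("xyz",c["rotation"]).as_matrix().T+c['origin']
def comps(m,P,amin,nm):
    n,l,s,_=cv2.connectedComponentsWithStats(m.astype(np.uint8))
    for i in range(1,n):
        if s[i,4]>amin:
            Q=P[l==i]; r=cv2.minAreaRect(Q[:,:2].astype(np.float32)*1000); e=cv2.minEnclosingCircle(Q[:,:2].astype(np.float32)*1000)
            print(nm,s[i],'mean',np.round(Q.mean(0),4),'rect',np.round(r[0],1),np.round(r[1],1),round(r[2],1),'circ',np.round(e[0],1),round(e[1],1))
E
python3 - <<'E'
from h import *
c=arm.get_calibration('top')
im=cv2.imread('pics/top2.png');d=np.load('pics/top.npy')
P=cloud(d,c); X,Z=P[...,0],P[...,2]
box=(X>.2)&(X<.72)&(abs(P[...,1])<.4)
hsv=cv2.cvtColor(im,cv2.COLOR_BGR2HSV)
comps((cv2.inRange(hsv,(5,150,110),(15,255,255))>0)&(Z>.05)&box,P,30,'orange')
comps((cv2.inRange(hsv,(22,150,90),(32,255,255))>0)&(Z<.04)&box,P,300,'yellow')
comps((Z>.036)&(Z<.054)&box,P,800,'head')
comps((Z>.086)&(Z<.11)&box,P,30,'hub')
comps((Z>.064)&(Z<.11)&box,P,30,'lever')
br=(Z>.003)&(Z<.05)&box
comps(br&(X>.56)&(X<.68)&(P[...,1]>.03)&(P[...,1]<.13),P,30,'br')
comps(br&(Z>.022)&(X>.56)&(X<.68)&(P[...,1]>.03)&(P[...,1]<.13),P,20,'rib')
print(c['rotation'],arm.get_calibration('wrist'), arm.get_state()['t'])
E
```

```text
orange [386 212  10  16  90] mean [ 0.5734 -0.26    0.0821] rect [ 573.6 -260.2] [13.7 36.9] 71.2 circ [ 574.1 -258.1] 18.6
orange [160 220  10  16  90] mean [0.5498 0.2708 0.0825] rect [550. 271.] [35.  14.5] 14.7 circ [549.9 269.7] 18.0
yellow [ 229  241   94   52 3891] mean [ 0.459  -0.0017  0.0053] rect [458.7   8.4] [125.6 232.7] 0.7 circ [461.4   8.9] 129.5
head [ 349  223   57   56 1991] mean [ 0.4952 -0.2339  0.0453] rect [ 499.4 -237. ] [133.5 133.1] 63.8 circ [ 500.8 -237.5] 68.0
head [ 150  231   56   56 2003] mean [0.4719 0.2447 0.0456] rect [476.7 248.3] [133.7 133. ] 0.3 circ [476.8 248.8] 68.5
hub [146 154  22  17 174] mean [0.7015 0.2867 0.0939] rect [701.3 290.8] [32.2 51.1] 9.4 circ [710.6 292.3] 25.6
hub [376 245  13  12 119] mean [ 0.5006 -0.2375  0.0913] rect [ 500.7 -237.7] [25.4 27.7] 0.6 circ [ 500.4 -238.1] 14.6
hub [166 253  13  13 122] mean [0.4772 0.249  0.0918] rect [476.6 250.5] [28.1 27.2] 23.3 circ [476.6 249.7] 14.7
lever [145 154  29  21 358] mean [0.6985 0.285  0.086 ] rect [699.5 291.2] [39.  63.2] 2.0 circ [710.5 291.9] 32.3
lever [374 211  22  46 468] mean [ 0.5347 -0.2463  0.0812] rect [ 540.4 -249.5] [ 36.4 110.2] 79.2 circ [ 540.6 -248.5] 55.4
lever [160 219  21  47 486] mean [0.5111 0.2577 0.0813] rect [516.  261.2] [110.7  37.6] 22.5 circ [516.3 260.3] 55.7
br [237 183  22  22 267] mean [0.641  0.0826 0.0131] rect [642.4  82.1] [53.2 45.2] 19.2 circ [640.6  81.8] 31.1
rib [243 186   8  14  57] mean [0.6415 0.083  0.036 ] rect [642.3  83.3] [34.1  9.6] 22.4 circ [642.1  83.7] 17.2
[ 0.08257028  0.00207132 -1.56188705] {'mtx': array([[376.4222881 ,   0.        , 279.62230941],
       [  0.        , 376.4222881 , 209.04006559],
       [  0.        ,   0.        ,   1.        ]]), 'origin': array([ 0.18843119, -0.65304461,  0.38420294]), 'rotation': array([-2.87014367e-01,  6.27441966e-04,  1.96363322e+00])} 0.8
```

Target for the first trial is the right-hand drive. Its spindle is at (0.501, -0.238) and its bar points at about -17°, with grip centre at (0.575, -0.261). I'll move above it while turning the jaws.

>>> drive_tool(targets=[[0.79, 0.91, 0, 0, 0, 1], [0.79, 0.91, 0, 0, 0, 1], [0.79, 0.91, -0.2, 0, 0, 1], [0.79, 0.91, -0.2, 0, 0, 1], [0.79, 0.91, -0.2, 0, 0, 1]], claw=0.5)

```text
t: 1.42
eef_pos: [0.4173, -0.4403, 0.2026]
ee_rot: [-3.141, 0.0, -2.222]
force: [0.1, -0.4, 0.3]
width: 0.0457
```

>>> drive_tool(targets=[[0.79, 0.91, -0.2, 0, 0, 1], [0.79, 0.91, -0.2, 0, 0, 1], [0.79, 0.91, -0.2, 0, 0, 1], [0.79, 0.91, -0.2, 0, 0, 1], [0.79, 0.91, -0.2, 0, 0, 1]])

```text
t: 2.05
eef_pos: [0.5754, -0.2583, 0.1626]
ee_rot: [-3.141, -0.0, -1.698]
force: [1.4, -0.7, 0.1]
width: 0.044
```

```bash
python3 -c "
from h import *
s=arm.get_state();print(s['t'],s['q'],s['eef_pos'],s['ee_rot'],s['force'])"
```

```text
2.05 [-1.12873200e-01  3.32415269e-01 -1.78993869e-01  1.72700840e-04
 -1.05892698e+00 -1.44010364e-02] [ 0.57536092 -0.25830564  0.16256561] [-3.14113033e+00 -1.43962013e-04 -1.69798604e+00] [ 1.35728077 -0.68732559  0.10806814]
```

>>> drive_tool(targets=[[0, 0, 0, 0, 0, 0.96], [0, 0, 0, 0, 0, 0.96], [0, 0, 0, 0, 0, 0.96], [0, 0, 0, 0, 0, 0.96], [0, 0, 0, 0, 0, 0.96]])

```text
t: 2.68
eef_pos: [0.5744, -0.2596, 0.1626]
ee_rot: [-3.142, -0.0, -1.196]
force: [-0.3, -1.1, 1.1]
width: 0.044
```

>>> drive_tool(targets=[[0, 0, 0, 0, 0, 0.96], [0, 0, 0, 0, 0, 0.96], [0, 0, 0, 0, 0, 0.96], [0, 0, 0, 0, 0, 0.96], [0, 0, 0, 0, 0, 0.96]])

```text
t: 3.3
eef_pos: [0.5744, -0.2596, 0.1626]
ee_rot: [-3.142, -0.0, -0.693]
force: [-0.1, -0.5, -0.3]
width: 0.044
```

>>> drive_tool(targets=[[0, 0, 0, 0, 0, 0.96], [0, 0, 0, 0, 0, 0.96], [0, 0, 0, 0, 0, 0.96], [0, 0, 0, 0, 0, 0.96], [0, 0, 0, 0, 0, 0]])

```text
t: 3.92
eef_pos: [0.5744, -0.2596, 0.1626]
ee_rot: [-3.142, -0.0, -0.295]
force: [1.1, -0.8, 0.2]
width: 0.0435
```

```bash
python3 - <<'E'
from h import *
s=arm.get_state();print(s['t'],s['eef_pos'],s['ee_rot'],s['force'])
c=arm.get_calibration('wrist')
im,d=snap('wrist','w1.png')
P=cloud(d,c); hsv=cv2.cvtColor(im,cv2.COLOR_RGB2HSV)
comps((cv2.inRange(hsv,(5,150,60),(16,255,255))>0)&(P[...,2]>.05),P,200,'orange')
E
```

```text
3.925 [ 0.57438572 -0.25959498  0.16264262] [-3.14158940e+00 -1.55725358e-04 -2.94772275e-01] [ 1.06133657 -0.78974858  0.22518848]
orange [ 272  188   24   58 1309] mean [ 0.5752 -0.2629  0.0821] rect [ 601.7 -270.5] [15.4 96.6] 73.7 circ [ 601.6 -270.2] 48.5
```

View pics/w1.png

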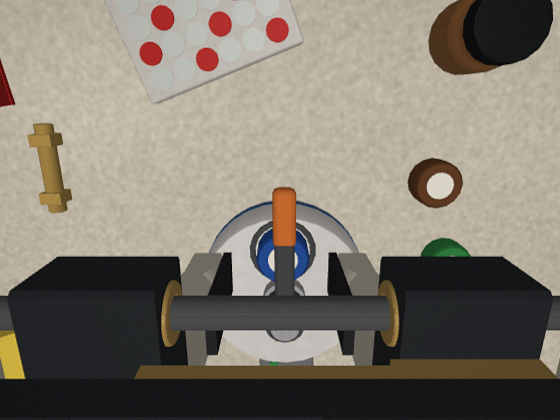

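The wrist view shows the bar centred between the jaws, with the orange grip at pixels (285,217). I'll descend to straddle it, then close to a loose fit.

>>> drive_tool(targets=[[0, -0.05, -0.64, 0, 0, 0], [0, 0, -0.64, 0, 0, 0], [0, 0, -0.64, 0, 0, 0], [0, 0, -0.64, 0, 0, 0], [0, 0, 0, 0, 0, 0]])

```text
t: 4.6
eef_pos: [0.5729, -0.2613, 0.0583]
ee_rot: [3.141, 0.004, -0.296]
force: [-0.4, -1.6, -0.1]
width: 0.0441
```

>>> drive_tool(targets=[[0, 0, 0, 0, 0, 0], [0, 0, 0, 0, 0, 0], [0, 0, 0, 0, 0, 0]], claw=0.22, newtons=5)

```text
t: 4.97
eef_pos: [0.5749, -0.2617, 0.0612]
ee_rot: [-3.141, -0.002, -0.294]
force: [-0.3, -0.2, 0.1]
width: 0.0213
```

>>> drive_tool(targets=[[0.02, 0.07, 0, 0, 0, 0.3], [0.02, 0.07, 0, 0, 0, 0.3], [0, 0, 0, 0, 0, 0]])

```text
t: 5.35
eef_pos: [0.5762, -0.2558, 0.0604]
ee_rot: [3.142, -0.0, -0.23]
force: [0.4, -0.8, 0.1]
width: 0.0196
```

>>> drive_tool(targets=[[0.02, 0.07, 0, 0, 0, 0.3], [0.02, 0.05, 0, 0, 0, 0.3], [0, 0, 0, 0, 0, 0]])

```text
t: 5.72
eef_pos: [0.5771, -0.2513, 0.06]
ee_rot: [3.141, 0.001, -0.167]
force: [-2.7, -2.1, 1.9]
width: 0.0195
```

>>> drive_tool(targets=[[0.01, 0.05, 0, 0, 0, 0.15], [0, 0, 0, 0, 0, 0]])

```text
t: 5.98
eef_pos: [0.5771, -0.2503, 0.06]
ee_rot: [3.14, 0.001, -0.152]
force: [-3.1, -9.7, 0.7]
width: 0.021
```

>>> drive_tool(targets=[[0.01, 0.05, 0, 0, 0, 0.15], [0, 0, 0, 0, 0, 0]])

```text
t: 6.22
eef_pos: [0.5772, -0.2484, 0.06]
ee_rot: [3.14, 0.002, -0.137]
force: [-4.0, -9.2, 0.7]
width: 0.025
```

The lever hit a stop CCW: force rose to about 10 N at roughly 0.1 rad, and I stopped there. Now I'll work out the clockwise arc.

```bash
python3 - <<'E'
import numpy as np
a=np.radians(-7.9-5.88*np.arange(21));c=np.array([.5006,-.2377]);p=np.c_[np.cos(a),np.sin(a)]*.078+c
p[0]=[.5772,-.2484]
for i in range(20): print([*np.round(np.diff(p,axis=0)[i]/.04,3),0,0,0,-.98],end=',' if i%5<4 else '\n')
print(p[-1])
E
```

```text
[np.float64(-0.021), np.float64(-0.197), 0, 0, 0, -0.98],[np.float64(-0.058), np.float64(-0.192), 0, 0, 0, -0.98],[np.float64(-0.077), np.float64(-0.185), 0, 0, 0, -0.98],[np.float64(-0.095), np.float64(-0.176), 0, 0, 0, -0.98],[np.float64(-0.113), np.float64(-0.165), 0, 0, 0, -0.98]
[np.float64(-0.129), np.float64(-0.153), 0, 0, 0, -0.98],[np.float64(-0.144), np.float64(-0.139), 0, 0, 0, -0.98],[np.float64(-0.158), np.float64(-0.123), 0, 0, 0, -0.98],[np.float64(-0.169), np.float64(-0.106), 0, 0, 0, -0.98],[np.float64(-0.179), np.float64(-0.088), 0, 0, 0, -0.98]
[np.float64(-0.188), np.float64(-0.07), 0, 0, 0, -0.98],[np.float64(-0.194), np.float64(-0.05), 0, 0, 0, -0.98],[np.float64(-0.198), np.float64(-0.03), 0, 0, 0, -0.98],[np.float64(-0.2), np.float64(-0.009), 0, 0, 0, -0.98],[np.float64(-0.2), np.float64(0.011), 0, 0, 0, -0.98]
[np.float64(-0.198), np.float64(0.031), 0, 0, 0, -0.98],[np.float64(-0.193), np.float64(0.052), 0, 0, 0, -0.98],[np.float64(-0.187), np.float64(0.071), 0, 0, 0, -0.98],[np.float64(-0.179), np.float64(0.09), 0, 0, 0, -0.98],[np.float64(-0.169), np.float64(0.108), 0, 0, 0, -0.98]
[ 0.45530517 -0.30120101]
```

>>> drive_tool(targets=[[-0.02, -0.2, 0, 0, 0, -0.98], [-0.06, -0.19, 0, 0, 0, -0.98], [-0.08, -0.185, 0, 0, 0, -0.98], [-0.095, -0.175, 0, 0, 0, -0.98]])

```text
t: 6.72
eef_pos: [0.5693, -0.2767, 0.0601]
ee_rot: [-3.14, -0.001, -0.55]
force: [2.5, 0.8, -1.4]
width: 0.0194
```

Clockwise it turns freely, so this is the left-hand nut. I'll carry on with the swing.

>>> drive_tool(targets=[[-0.11, -0.165, 0, 0, 0, -0.98], [-0.13, -0.15, 0, 0, 0, -0.98], [-0.145, -0.14, 0, 0, 0, -0.98], [-0.155, -0.125, 0, 0, 0, -0.98], [-0.17, -0.105, 0, 0, 0, -0.98]])

```text
t: 7.35
eef_pos: [0.5412, -0.3045, 0.0604]
ee_rot: [-3.139, -0.001, -1.063]
force: [3.0, -0.5, -1.1]
width: 0.0197
```

>>> drive_tool(targets=[[-0.18, -0.09, 0, 0, 0, -0.98], [-0.19, -0.07, 0, 0, 0, -0.98], [-0.195, -0.05, 0, 0, 0, -0.98], [-0.2, -0.03, 0, 0, 0, -0.98], [-0.2, -0.01, 0, 0, 0, -0.98]])

```text
t: 7.98
eef_pos: [0.5025, -0.3147, 0.0605]
ee_rot: [-3.139, -0.0, -1.577]
force: [2.5, -2.0, 0.3]
width: 0.0197
```

>>> drive_tool(targets=[[-0.2, 0.01, 0, 0, 0, -0.98], [-0.2, 0.03, 0, 0, 0, -0.98], [-0.195, 0.05, 0, 0, 0, -0.98], [-0.185, 0.07, 0, 0, 0, -0.98], [0, 0, 0, 0, 0, 0]])

```text
t: 8.6
eef_pos: [0.47, -0.3078, 0.0603]
ee_rot: [-3.141, 0.0, -1.983]
force: [-0.2, -0.2, -0.3]
width: 0.0193
```

>>> drive_tool(targets=[[-0.18, 0.09, 0, 0, 0, -0.98], [-0.17, 0.1, 0, 0, 0, -0.98], [0, 0, 0, 0, 0, 0]])

```text
t: 8.98
eef_pos: [0.4561, -0.3002, 0.0602]
ee_rot: [3.141, 0.0, -2.187]
force: [-0.4, 0.2, -1.1]
width: 0.019
```

The lever is at about -1.86 rad. I'll release it, rise and move over the freed cover at about (0.539, -0.250).

>>> drive_tool(targets=[[0, 0, 0, 0, 0, 0], [0, 0, 0, 0, 0, 0], [0, 0, 0.8, 0, 0, 0], [0, 0, 0.8, 0, 0, 0], [0, 0, 0.8, 0, 0, 1]], claw=0.7)

```text
t: 9.6
eef_pos: [0.4559, -0.3006, 0.157]
ee_rot: [3.141, -0.0, -2.082]
force: [-0.3, 0.2, -0.7]
width: 0.0602
```

>>> drive_tool(targets=[[0.14, 0.09, 0, 0, 0, 1], [0.14, 0.09, 0, 0, 0, 1], [0.14, 0.09, 0, 0, 0, 1], [0.14, 0.09, 0, 0, 0, 1], [0.14, 0.09, 0, 0, 0, 1]])

```text
t: 10.22
eef_pos: [0.4841, -0.2825, 0.156]
ee_rot: [3.141, 0.0, -1.557]
force: [-0.2, -0.7, 0.0]
width: 0.0613
```

>>> drive_tool(targets=[[0.14, 0.09, 0, 0, 0, 1], [0.14, 0.09, 0, 0, 0, 1], [0.14, 0.09, 0, 0, 0, 1], [0.14, 0.09, 0, 0, 0, 1], [0.14, 0.09, 0, 0, 0, 1]])

```text
t: 10.85
eef_pos: [0.5121, -0.2645, 0.1559]
ee_rot: [3.141, 0.0, -1.033]
force: [0.9, -0.4, 0.3]
width: 0.0613
```

>>> drive_tool(targets=[[0.14, 0.09, 0, 0, 0, 1], [0.14, 0.09, 0, 0, 0, 1], [0.14, 0.09, 0, 0, 0, 1], [0.14, 0.09, 0, 0, 0, 1], [0.14, 0.09, 0, 0, 0, 0]])

```text
t: 11.48
eef_pos: [0.5401, -0.2464, 0.156]
ee_rot: [3.141, 0.0, -0.619]
force: [-1.1, -0.2, -0.9]
width: 0.0613
```

```bash
python3 - <<'E'
from h import *
s=arm.get_state();print(s['t'],s['eef_pos'],s['ee_rot'],s['force'])
c=arm.get_calibration('wrist')
im,d=snap('wrist','w2.png')
P=cloud(d,c); hsv=cv2.cvtColor(im,cv2.COLOR_RGB2HSV)
comps((cv2.inRange(hsv,(100,120,40),(125,255,255))>0)&(P[...,2]>.055)&(P[...,2]<.075),P,100,'blue')
comps((cv2.inRange(hsv,(5,150,60),(16,255,255))>0)&(P[...,2]>.05),P,200,'orange')
c=arm.get_calibration('top')
im,d=snap('top','top3.png')
P=cloud(d,c); hsv=cv2.cvtColor(im,cv2.COLOR_RGB2HSV)
comps((cv2.inRange(hsv,(5,150,110),(15,255,255))>0)&(P[...,2]>.05),P,30,'orange')
E
```

```text
11.475 [ 0.54014493 -0.24642725  0.1559509 ] [ 3.14145593e+00  4.23728931e-04 -6.18664176e-01] [-1.0831662  -0.24351439 -0.89478152]
blue [ 259  182   56   57 1625] mean [ 0.5404 -0.2521  0.0639] rect [ 538.8 -251. ] [38.7 38. ] 64.4 circ [ 538.4 -250.8] 19.8
orange [389 255  53  25 471] mean [ 0.4672 -0.298   0.0826] rect [ 525.9 -292.7] [153.1  27.3] 11.4 circ [ 528.6 -306.1] 76.6
orange [160 220  10  16  89] mean [0.5498 0.2707 0.0826] rect [549.8 271.4] [35.3 13.9] 16.0 circ [549.9 269.6] 18.1
orange [402 264  16  13  94] mean [ 0.4554 -0.3016  0.0816] rect [ 455.4 -302.4] [38.3 13.3] 55.2 circ [ 457.  -303.7] 19.4
```

View pics/w2.png

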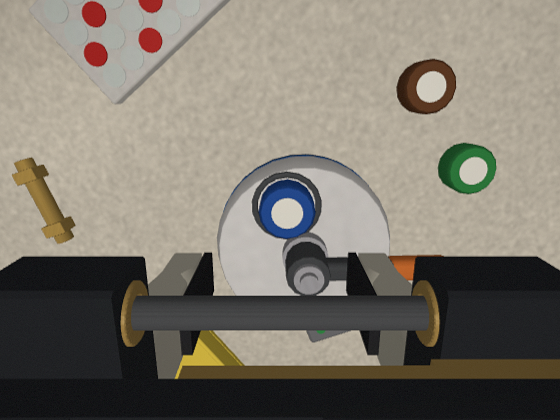

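The cover is clear at pixels (287,210), which is (0.539, -0.251), and the lever sits at -125°. I'll descend and grip.

>>> drive_tool(targets=[[-0.03, -0.11, -0.7, 0, 0, 0], [0, 0, -0.7, 0, 0, 0], [0, 0, -0.7, 0, 0, 0], [0, 0, -0.5, 0, 0, 0], [0, 0, 0, 0, 0, 0]])

```text
t: 12.2
eef_pos: [0.5374, -0.2509, 0.0506]
ee_rot: [3.14, 0.003, -0.62]
force: [0.3, 0.2, 0.4]
width: 0.0615
```

>>> drive_tool(targets=[[0, 0, 0, 0, 0, 0], [0, 0, 0, 0, 0, 0], [0, 0, 0, 0, 0, 0], [0, 0, 0, 0, 0, 0]], claw=0.35, newtons=15)

```text
t: 12.7
eef_pos: [0.5393, -0.2511, 0.0531]
ee_rot: [-3.141, -0.001, -0.619]
force: [0.1, 0.5, 5.8]
width: 0.0388
```

>>> drive_tool(targets=[[0, 0, 0.3, 0, 0, 0], [0, 0, 0.7, 0, 0, 0], [0, 0, 0.7, 0, 0, 0], [0, 0, 0.5, 0, 0, -1], [-0.2, 0.4, 0, 0, 0, -1]])

```text
t: 13.32
eef_pos: [0.532, -0.2356, 0.1426]
ee_rot: [-3.139, -0.003, -0.832]
force: [-0.1, -0.2, -0.2]
width: 0.0393
```

```bash
python3 - <<'E'
from h import *
s=arm.get_state();print(s['t'],s['eef_pos'],s['width'],s['force'])
im,d=snap('wrist','w3.png')
c=arm.get_calibration('top')
im,d=snap('top','top4.png'); P=cloud(d,c);X,Y,Z=P[...,0],P[...,1],P[...,2]
b=(X>.38)&(X<.54)&(Y>-.13)&(Y<.15)
comps(b&(Z>.019)&(Z<.032),P,60,'walls'); comps(b&(Z>.0095)&(Z<.027)&(abs(X-.46)<.05)&(abs(Y-.01)<.1),P,20,'shaft')
E
```

```text
13.325 [ 0.53204398 -0.23560017  0.14258692] 0.03930739602363579 [-0.13035595 -0.23414457 -0.22237636]
walls [228 241  37  53 177] mean [0.436  0.108  0.0264] rect [457.   82.6] [128.2  88.7] 1.0 circ [457.4  83.6] 76.8
shaft [264 264  10  20  95] mean [0.4359 0.0239 0.02  ] rect [439.9  21.2] [16.5 48.4] 63.9 circ [440.8  23. ] 24.5
```

View pics/w3.png

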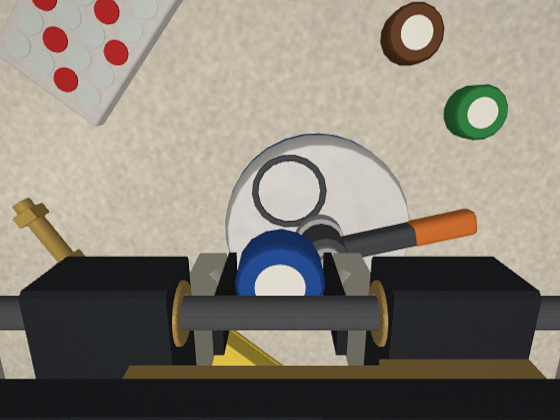

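The cover is held, at pixels (280,270), and the ring is empty. I'll carry it to the -y end of the tray, at about (0.458, -0.062), with the jaws turned along x.

>>> drive_tool(targets=[[-0.26, 0.62, 0, 0, 0, -1], [-0.26, 0.62, 0, 0, 0, -1], [-0.26, 0.62, 0, 0, 0, -1], [-0.26, 0.62, 0, 0, 0, -1], [-0.26, 0.62, 0, 0, 0, -1]])

```text
t: 14.05
eef_pos: [0.4785, -0.1104, 0.1404]
ee_rot: [3.142, -0.0, -1.353]
force: [0.3, -0.3, -0.8]
width: 0.0396
```

>>> drive_tool(targets=[[-0.26, 0.62, 0, 0, 0, -1], [-0.26, 0.62, -0.2, 0, 0, -1], [0, 0, -0.8, 0, 0, 0], [0, 0, -0.7, 0, 0, 0], [0, 0, 0, 0, 0, 0]])

```text
t: 14.68
eef_pos: [0.4566, -0.0618, 0.0708]
ee_rot: [3.137, -0.001, -1.56]
force: [-0.1, -0.9, -0.7]
width: 0.0391
```

>>> drive_tool(targets=[[0, 0, -0.7, 0, 0, 0], [0, 0, -0.5, 0, 0, 0], [0, 0, -0.2, 0, 0, 0], [0, 0, -0.05, 0, 0, 0], [0, 0, 0, 0, 0, 0]])

```text
t: 15.3
eef_pos: [0.4586, -0.0613, 0.0149]
ee_rot: [-3.14, 0.0, -1.561]
force: [0.4, -0.4, 0.4]
width: 0.0389
```

>>> drive_tool(targets=[[0, 0, -0.04, 0, 0, 0], [0, 0, 0, 0, 0, 0]])

```text
t: 15.55
eef_pos: [0.4581, -0.0613, 0.0129]
ee_rot: [-3.141, 0.0, -1.561]
force: [0.3, 0.1, 0.2]
width: 0.0392
```

>>> drive_tool(targets=[[0, 0, -0.03, 0, 0, 0], [0, 0, 0, 0, 0, 0]])

```text
t: 15.8
eef_pos: [0.4582, -0.0613, 0.012]
ee_rot: [-3.141, -0.0, -1.561]
force: [-3.6, 1.0, 8.5]
width: 0.0391
```

Contact with the floor at 8.5 N, so I'll release, rise and go to the bracket.

>>> drive_tool(targets=[[0, 0, 0.02, 0, 0, 0], [0, 0, 0, 0, 0, 0], [0, 0, 0.4, 0, 0, 0], [0, 0, 0.9, 0, 0, 0], [0, 0, 0.9, 0, 0, 0]], claw=0.6)

```text
t: 16.42
eef_pos: [0.4576, -0.0615, 0.1008]
ee_rot: [3.14, -0.0, -1.561]
force: [1.7, -0.5, -0.2]
width: 0.0529
```

>>> drive_tool(targets=[[0, 0, 0.9, 0, 0, -0.95], [0.42, 0.33, 0.3, 0, 0, -0.95], [0.42, 0.33, 0, 0, 0, -0.95], [0.42, 0.33, 0, 0, 0, -0.95], [0.42, 0.33, 0, 0, 0, -0.95]])

```text
t: 17.05
eef_pos: [0.5255, -0.0082, 0.148]
ee_rot: [3.141, -0.0, -2.062]
force: [0.1, -0.3, 0.2]
width: 0.0523
```

>>> drive_tool(targets=[[0.42, 0.33, 0, 0, 0, -0.95], [0.42, 0.33, 0, 0, 0, -0.95], [0.42, 0.33, 0, 0, 0, -0.95], [0.42, 0.33, 0, 0, 0, -0.95], [0.42, 0.33, 0, 0, 0, -0.95]])

```text
t: 17.68
eef_pos: [0.6095, 0.0578, 0.1477]
ee_rot: [3.141, -0.001, -2.559]
force: [-0.3, -0.6, -0.4]
width: 0.0524
```

>>> drive_tool(targets=[[0.42, 0.33, 0, 0, 0, -0.95], [0.4, 0.3, 0, 0, 0, -0.95], [0, 0, 0, 0, 0, 0]])

```text
t: 18.05
eef_pos: [0.6424, 0.0832, 0.1473]
ee_rot: [-3.142, -0.001, -2.755]
force: [-0.4, 0.4, 0.6]
width: 0.0524
```

```bash
python3 - <<'E'
from h import *
s=arm.get_state();print(s['t'],s['eef_pos'],s['ee_rot'])
c=arm.get_calibration('wrist')
im,d=snap('wrist','w4.png')
P=cloud(d,c); X,Y,Z=P[...,0],P[...,1],P[...,2]; b=(abs(X-.642)<.05)&(abs(Y-.083)<.05)
comps(b&(Z>.028)&(Z<.05),P,100,'rib'); comps(b&(Z>.003)&(Z<.05),P,100,'all')
E
```

```text
18.05 [0.64243385 0.08319112 0.14725137] [-3.14154918e+00 -9.44162125e-04 -2.75473426e+00]
rib [273 178  14  46 608] mean [0.6403 0.0815 0.0353] rect [640.9  81.8] [33.8  9.8] 22.3 circ [640.7  82.3] 17.2
all [ 258  162   43   62 2495] mean [0.6389 0.081  0.0131] rect [641.2  81.8] [50.2 34. ] 23.2 circ [641.   81.7] 29.6
```

View pics/w4.png

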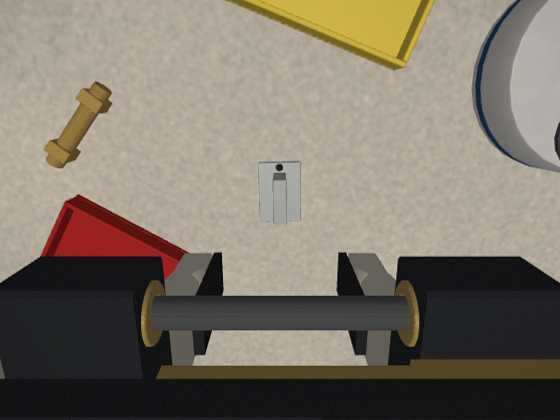

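The bracket is centred at pixels (280,195), aligned with the jaws. I'll descend and grip the rib.

>>> drive_tool(targets=[[-0.03, -0.03, -0.9, 0, 0, 0], [0, 0, -0.9, 0, 0, 0], [0, 0, -0.9, 0, 0, 0], [0, 0, -0.6, 0, 0, 0], [0, 0, -0.05, 0, 0, 0]])

```text
t: 18.73
eef_pos: [0.6389, 0.0804, 0.0124]
ee_rot: [3.141, -0.004, -2.754]
force: [0.7, -0.1, 0.8]
width: 0.0527
```

>>> drive_tool(targets=[[0, 0, 0, 0, 0, 0], [0, 0, 0, 0, 0, 0], [0, 0, 0, 0, 0, 0], [0, 0, 0, 0, 0, 0], [0, 0, 0, 0, 0, 0]], claw=0.02, newtons=15)

```text
t: 19.35
eef_pos: [0.6409, 0.0815, 0.0145]
ee_rot: [3.142, 0.0, -2.755]
force: [-1.8, -0.1, 1.7]
width: 0.0099
```

>>> drive_tool(targets=[[0, 0, 0.6, 0, 0, 0], [0, 0, 0.8, 0, 0, 0], [0, 0, 0.8, 0, 0, 0.95], [-0.45, 0.01, 0.8, 0, 0, 0.95], [-0.45, 0.01, 0, 0, 0, 0.95]])

```text
t: 19.98
eef_pos: [0.6059, 0.0827, 0.137]
ee_rot: [-3.14, 0.004, -2.453]
force: [0.1, 1.2, -0.5]
width: 0.0099
```

>>> drive_tool(targets=[[-0.45, 0.01, 0, 0, 0, 0.95], [-0.45, 0.01, 0, 0, 0, 0.95], [-0.45, 0.01, 0, 0, 0, 0.95], [-0.45, 0.01, 0, 0, 0, 0.95], [-0.45, 0.01, 0, 0, 0, 0.95]])

```text
t: 20.6
eef_pos: [0.514, 0.0842, 0.1341]
ee_rot: [3.141, -0.0, -1.956]
force: [-0.1, 0.6, 0.2]
width: 0.01
```

>>> drive_tool(targets=[[-0.45, 0.02, 0, 0, 0, 0.95], [-0.45, 0.02, 0, 0, 0, 0.95], [-0.45, 0.02, 0, 0, 0, 0.95], [-0.07, 0.02, 0, 0, 0, 0.85], [0, 0, 0, 0, 0, 0]])

```text
t: 21.22
eef_pos: [0.4577, 0.0875, 0.1344]
ee_rot: [-3.141, 0.0, -1.572]
force: [0.3, -0.3, -0.4]
width: 0.01
```

```bash
python3 - <<'E'
from h import *
s=arm.get_state();print(s['t'],s['eef_pos'],s['ee_rot'],s['width'])
im1,_=snap('wrist','w5.png'); im2,_=snap('scene','s2.png')
cv2.imwrite('pics/m5.png',np.hstack([cv2.resize(im1,(400,300)),cv2.resize(im2[100:280,230:470],(400,300))])[:,:,::-1])
E
```

```text
21.225 [0.45771593 0.08749143 0.13436441] [-3.14131434e+00  2.42612456e-04 -1.57189593e+00] 0.010009229773329773
```

View pics/m5.png

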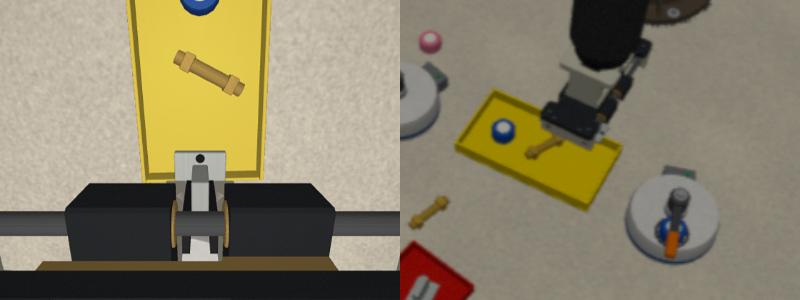

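The bracket is held upright over the free +y end of the tray, and the cover lies flat in the other end. Lowering.

>>> drive_tool(targets=[[0, 0, -0.8, 0, 0, 0], [0, 0, -0.9, 0, 0, 0], [0, 0, -0.8, 0, 0, 0], [0, 0, -0.3, 0, 0, 0], [0, 0, 0, 0, 0, 0]])

```text
t: 21.95
eef_pos: [0.4579, 0.0872, 0.0218]
ee_rot: [3.14, -0.001, -1.572]
force: [0.6, 0.8, 0.4]
width: 0.0096
```

>>> drive_tool(targets=[[0, 0, -0.06, 0, 0, 0], [0, 0, -0.02, 0, 0, 0], [0, 0, 0, 0, 0, 0]])

```text
t: 22.32
eef_pos: [0.4583, 0.0876, 0.0196]
ee_rot: [-3.141, 0.001, -1.572]
force: [-0.2, 0.2, -0.4]
width: 0.01
```

>>> drive_tool(targets=[[0, 0, -0.03, 0, 0, 0], [0, 0, 0, 0, 0, 0]])

```text
t: 22.58
eef_pos: [0.4583, 0.0876, 0.0184]
ee_rot: [-3.141, 0.0, -1.571]
force: [-2.2, 0.5, 6.6]
width: 0.01
```

>>> drive_tool(targets=[[0, 0, -0.02, 0, 0, 0], [0, 0, 0, 0, 0, 0]])

```text
t: 22.82
eef_pos: [0.4583, 0.0876, 0.0183]
ee_rot: [-3.141, 0.0, -1.571]
force: [-5.6, 0.2, 18.0]
width: 0.0096
```

>>> drive_tool(targets=[[0, 0, 0.03, 0, 0, 0], [0, 0, 0, 0, 0, 0], [0, 0, 0, 0, 0, 0], [0, 0, 0.5, 0, 0, 0], [0, 0, 1, 0, 0, 0]], claw=0.45)

```text
t: 23.45
eef_pos: [0.4567, 0.0866, 0.0774]
ee_rot: [3.138, -0.002, -1.572]
force: [0.9, 1.0, 0.6]
width: 0.0393
```

>>> drive_tool(targets=[[0, 0, 1, 0, 0, 0], [0, 0, 1, 0, 0, 0], [0, 0, 1, 0, 0, 0], [0, 1, 0.5, 0, 0, 0], [0, 1, 0, 0, 0, 0]])

```text
t: 24.08
eef_pos: [0.4588, 0.1686, 0.2202]
ee_rot: [-3.139, 0.002, -1.573]
force: [-0.1, -0.2, -0.3]
width: 0.0396
```

>>> drive_tool(targets=[[0, 1, 0, 0, 0, 0], [0, 1, 0, 0, 0, 0], [0, 1, 0, 0, 0, 0], [0, 1, 0, 0, 0, 0], [0, 1, 0, 0, 0, 0]])

```text
t: 24.7
eef_pos: [0.4577, 0.3686, 0.2178]
ee_rot: [3.141, -0.001, -1.572]
force: [0.7, -0.2, 0.2]
width: 0.0396
```

>>> drive_tool(targets=[[0, 1, 0, 0, 0, 0], [0, 1, 0, 0, 0, 0], [0, 1, 0, 0, 0, 0], [0, 1, 0, 0, 0, 0], [0, 0, 0, 0, 0, 0]])

```text
t: 25.32
eef_pos: [0.4574, 0.5295, 0.2162]
ee_rot: [3.141, -0.002, -1.57]
force: [-0.3, 0.2, 0.2]
width: 0.0397
```

```bash
python3 - <<'E'
from h import *
s=arm.get_state();print(s['t'],s['eef_pos'])
c=arm.get_calibration('top'); im,d=snap('top','top5.png')
cv2.imwrite('pics/m6.png',cv2.resize(im[100:325,130:450],(800,562),interpolation=2)[:,:,::-1])
P=cloud(d,c); X,Y,Z=P[...,0],P[...,1],P[...,2]; hsv=cv2.cvtColor(im,cv2.COLOR_RGB2HSV)
comps((cv2.inRange(hsv,(5,150,110),(15,255,255))>0)&(Z>.05)&(Z<.1),P,30,'orange')
b=(abs(X-.459)<.055)&(Y>-.1)&(Y<.118)
comps(b&(Z>.009)&(Z<.1),P,30,'tray parts')
for lo,hi in((-.09,-.035),(.055,.115)):
  z=Z[b&(Y>lo)&(Y<hi)]; print(np.percentile(z,[5,50,90,98]))
E
```

```text
25.325 [0.45738075 0.52950757 0.21618055]
orange [160 220  10  16  89] mean [0.5499 0.2708 0.0824] rect [549.8 271. ] [34.3 14.3] 15.1 circ [549.9 270. ] 17.7
orange [402 264  15  13  86] mean [ 0.4561 -0.3013  0.0823] rect [ 456.  -302.2] [36.3 12.7] 56.3 circ [ 455.2 -301.6] 18.3
tray parts [264 256  19  29 184] mean [0.4509 0.0154 0.0199] rect [448.8  16.1] [17.7 77. ] 63.8 circ [448.4  15.3] 38.6
tray parts [234 259  21  14 229] mean [0.4602 0.0868 0.0184] rect [459.7  88.5] [32.5 50.1] 0.6 circ [460.9  88.5] 29.0
tray parts [295 258  16  17 204] mean [ 0.4603 -0.0575  0.0244] rect [460.3 -57.3] [37.2 39.4] 89.8 circ [460.3 -57.9] 19.7
[0.00186044 0.00524898 0.02466412 0.02717017]
[0.00204014 0.0054053  0.01187961 0.04127673]
```

View pics/m6.png

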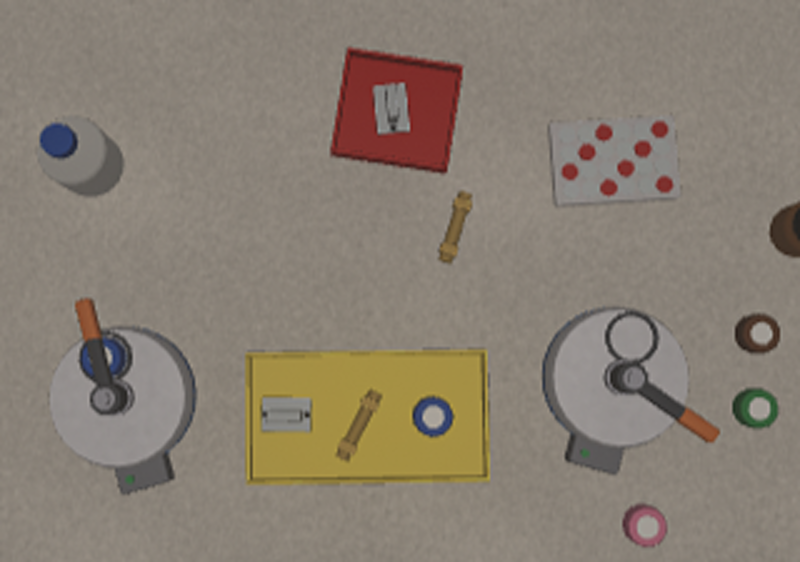

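The tray holds the bracket, shaft and cover, all flat. The freed lever is well past a quarter turn, and nothing else has moved.

```bash
python3 -c "
from station import arm
print(arm.job_done())"
```

```text
the job is handed in; nothing more can be done
None
```

The job is done and handed in, at about 25 s of the 72 s allowed.

- **Finding the thread:** I tried the drive on the robot's right first. Its lever met a stop after about 0.1 rad counter-clockwise, with force rising to about 10 N, and I backed off. Clockwise it turned freely, so it is the left-hand one. I swung it to about -1.87 rad (roughly 107° clockwise) and left it there.
- **The other drive:** I never touched it. Its lever and cover stand as they started.
- **The tray:** It already held a shaft, so the missing spare was the bench bracket. I put the freed cover in one end and the bracket in the other.

In the last top picture the tray holds just one cover, one bracket and one shaft. The cover and bracket lie flat on the floor, with tops at about 25 mm and 40 mm. The swung lever has stayed put, and the bench shaft, the bracket in the red dish and the bystanders look unmoved. No check failed. The highest force I read was about 18 N, when I set the bracket down.

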